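Spin check of a polishing lap

ROBOT

A 7-joint arm with a two-finger parallel gripper is mounted at the origin on the work surface. World frame = base frame: x ahead of the robot, y to its left, z up, the work surface at z = 0. Lengths are in mm, angles in degrees, forces in N, time in s.
With the tool pointing down it reaches from about 350 to 900 mm from the base axis. Payload 8.1 kg.
Tool frame: the origin (TCP) lies on the centre line of the jaws, within the pads' length; the fingertips stand 14 mm ahead of it and the grasp point (between the pads) lies 5 mm behind it; z points along the fingers, y is the line along which they close (so a half turn about z gives the same grasp; the last joint's range is limited). The gripper opens to 85 mm and grips with 20 to 120 N. Pads are 22 mm wide; open, the fingers measure 114 mm over their backs; the gripper's body (76 mm by 85 mm) begins 54 mm behind the grasp point. The pads swing forward as they close: fully open they stand 13 mm farther back than shut.
Start: joints at [-71.196, 24.895, 1.432, 90.138, -0.665, 64.973, -4.303], TCP at [261.026, 567.896, 245.323] pointing down, gripper open.
Joint ranges: [-149.89, 149.89], [-25.12, 119.58], [-72.63, 75.52], [4.76, 147.25], [-75.54, 255.54], [6.69, 114.76], [-157.13, 157.13]. Speed limits (degrees/s): [127.2, 127.2, 172.46, 172.46, 180, 180, 180].

INTERFACE

Orientations are given as a 3x3 rotation matrix whose columns are the frame's x, y, z axes.
In Python, from bench import observe, capture, camera_model, finish_job gives the robot as it stands.
- The arm moves only by the shell command python3 -m crank 'ROWS' [OPENING]. ROWS is JSON, a list of rows, each a list of 6 numbers: the shift along the tool's x, y, z normalised to -1 to 1, where 1 is 800 mm, then the turn, a rotation vector about the tool's x, y, z normalised to -1 to 1, where 1 is pi/4 rad. A call has 1 to 20 rows; each row shifts and turns the commanded pose from where the row before left it, along the tool's axes as they then stand; what a row does not reach is not made up. A row lasts 1/10 s, in which the tool goes at most 50 mm and 8.59 degrees, less where a joint would pass 70% of its speed; a pose out of reach is approached as far as the arm can. A call with a number of a shift or a turn outside -1 to 1 is refused whole. A call with a gripper value outside its range is refused whole. OPENING is the opening, from -1 (shut) to 1 (fully open), set as the call begins (- or left out, the last holds). The fingers move at their own pace and stop on an object; the grip force is fixed at half the most. Time passes only in rows, so rows that do not move let the fingers close. It gives the time, the measured TCP pose, the force, the opening and the grip force at its end, in the units of the state.
- observe(): the state, without advancing time (a new reading comes with each control period).
- capture(name): name is "scene" or "top" or "wrist"; returns the picture (480x640x3 uint8, blue, green, red); there is no depth.
- camera_model(name): a dict with "fov_y" (degrees; the focal length in pixels is half the picture's height over the tangent of half this angle, whatever the lens; pixels are square), "cx", "cy" (the principal point, pixels), "eye" and "attitude" of the camera in the world. Camera axes: x right, y up, looking along -z (the intrinsics and any distortion apply to the point x, -y, -z); pixel columns grow to the right and rows downward; lengths in mm; the calibration is good to about 2 mm. A picture is of the moment at which its call begins: read the wrist's pose just before it. camera_model takes no time and is no camera call; for the wrist camera it gives the pose at the moment of the call.
- finish_job(): hands the job in; it is judged then, once.
The state is a dict: "t": time; "q": joint angles; "joint_vel": joint speeds; "effort": joint torques, N m; "tool_pos": TCP position; "ee_rot": TCP orientation; "force": force on the tool from outside, world axes, zero at the start; "moment": the same for the moment, N m; "finger_gap": finger opening in mm; "finger_force": force on a finger pad.
Only numpy, scipy, OpenCV 4.12 (cv2) and the standard library are available. Lean on these libraries where they do the work, as an engineer would, in place of code of your own. Each camera call takes 0.05 s, during which the arm holds its last target. There are 200 camera calls.

TASK

Check that the copper polishing lap turns freely: pull the red-knobbed lock pin straight up out of it and put the pin in the orange tray, then press closed fingertips lightly on the flat copper face and drag the plate round exactly one full turn, either way, so that its white dot comes back to the yellow pointer. The plate floats on a spring and rubs if leaned on, so press just hard enough to carry it round and never harder than 15 N; let go, leaving it still, and do not disturb the other things on the bench.

Things in the scene. Friction and masses are not known exactly. Their poses are not given: they have to be found in the camera images.
- lap: Polishing lap: fixed round grey housing, 236 mm across, 45 mm high, with a black control pod (50 x 100 x 50 mm) at its +x side; a copper plate sits over it. Origin at the centre of its underside on the bench; z is the plate's axis. The spindle is clamped at a different height each time and its bearing drags with 0.2 N m; the plate sinks about 1 mm for each 4.5 N pressed on it.
- lap_axis (a point): Point of the housing on the plate's axis, 84 mm above the bench, where the plate's face is on average; the face really lies up to 7 mm higher or lower, so find it by touch. The copper plate is about 170 mm across, 12 mm thick, flat and smooth save a 28 mm wide, 2 mm high cap at the centre and one 14 mm wide, 17 mm deep notch in the rim.
- lap_pointer (a point): Yellow pointer on the housing's rim, 109 mm from the axis on the housing's -x side, 48 mm above the bench.
- lap_socket (a point): Mouth of the brass socket for the lock pin, on the housing below the plate's notch, 78 mm from the axis towards the pointer: 28 mm across, 12 mm hole, 14 mm deep, mouth 59 mm above the bench.
- plate (a joint): Turn of the copper plate in rad, counter-clockwise from above positive, counting whole turns (one is 6.28). It starts at 0, notch and white dot (14 mm, 59 mm from the axis) at the yellow pointer. It stops by itself when let go. Fingertips pressed on it 45 to 60 mm from the axis with 8 to 11 N carry it along; with less they slip.
- pin: Loose lock pin, 35 to 70 g: a steel shank 10 mm thick with a red round knob (24 mm across, 18 mm high, its top 83 mm above the foot). Origin at the centre of its foot, z along the pin to the knob. It starts upright in the brass socket, foot 45 mm above the bench, through the plate's notch; it must rise 50 mm to clear the plate.
- pin_mid (a point): Point on the pin's axis halfway along it, 42 mm from its foot.
- pin_knob (a point): Centre of the red knob, 74 mm from the pin's foot: where to grip it.
- tray: Fixed orange parts tray, 180 mm (x) by 200 mm (y), 26 mm high, walls and floor 4 to 5 mm. Origin at the centre of its underside. A brass ring and a green wax bar lie along its +x side; the rest is free. The pin may stand, lie or lean any way in it.
- tooljar: Loose glass jar of hand tools, 62 mm across, tools to 140 mm high; leave alone. Origin under its centre.
- bottle: Loose green bottle, 40 mm across, 80 mm high; leave alone. Origin under its centre.
- benchpeg: Loose forked wooden bench peg, 175 x 75 x 18 mm; leave alone. Origin under its broad part.
- mandrel: Loose steel ring mandrel standing upright, 36 mm across, 170 mm high; leave alone. Origin under its centre.
- hammer: Loose hammer lying on the bench, 200 mm long; leave alone.

How it is judged (in metres and radians):
On the way, in this order (a step that is already met when the one before it is completed fails the run):
1. the pin is in the tray, let go and at rest, the plate not yet turned (x of pin_mid in the frame of tray between -0.09 and 0.09 m and y of pin_mid in the frame of tray between -0.1 and 0.1 m and z of pin_mid in the frame of tray below 0.055 m and contact force between the fingers and pin below 0.03 N and linear speed of pin below 0.05 m/s and value of joint plate between -0.6 and 0.6 rad), for 0.2 s.
2. the plate has been brought round a full turn, either way ((value of joint plate above 5.98 rad or value of joint plate below -5.98 rad)), for 0.1 s.
At the end, for the whole second after the job is handed in: The lock pin stays at rest in the tray, released (its middle within the tray's walls, less than 55 mm above the tray's underside); the plate stands still, one full turn from its start either way, within 0.3 rad, so the white dot is at the yellow pointer (x of pin_mid in the frame of tray between -0.09 and 0.09 m and y of pin_mid in the frame of tray between -0.1 and 0.1 m and z of pin_mid in the frame of tray below 0.055 m and contact force between the fingers and pin below 0.03 N and linear speed of pin below 0.05 m/s and (value of joint plate between 5.98 and 6.58 rad or value of joint plate between -6.58 and -5.98 rad) and velocity of joint plate between -0.05 and 0.05 rad/s); the robot touches nothing.
It fails at once if the plate is pressed with more than 15 N (contact force between any of the fingers, the arm and plate above 15 N).
It fails at once if another thing on the bench is moved by more than 25 mm (distance of any of tooljar, bottle, benchpeg, mandrel, hammer from where it was at the start of the episode above 0.025 m).
It also fails if it takes over 72 s, if anything falls off the work surface, if the arm or the gripper's body presses on something with over 40 N, if the wrist force passes 120 N, or if a joint passes its speed limit or range.

## Working session

There is one attempt and no reset: what is moved stays moved. The work goes in short steps, Python scripts to look and compute and a shell command to move; the robot and the scene stay as the last step left them, time stands still between calls to the robot, and variables do not carry over. Pictures are saved under pics/ and viewed, at most 10 in all, crops included, and the job is handed in when it is done.

```bash
mkdir -p pics; ls
python3 - <<'E'
from bench import *
import cv2
s=observe();print({k:s[k] for k in('t','tool_pos','ee_rot','force','finger_gap')})
for n in("scene","top"):
    im=capture(n);cv2.imwrite(f"pics/{n}.png",im);print(n,camera_model(n))
a=[cv2.imread(f"pics/{n}.png") for n in("scene","top")]
print(camera_model("wrist"))
E
```

```text
pics
{'t': 0.0, 'tool_pos': array([260.84522476, 567.43861625, 244.54455916]), 'ee_rot': array([[-9.08606165e-01,  4.17653654e-01, -5.12497686e-04],
       [ 4.17653942e-01,  9.08604985e-01, -1.47197831e-03],
       [-1.49119169e-04, -1.55149525e-03, -9.99998785e-01]]), 'force': array([-0.58787403,  0.24047257, -0.63234768]), 'finger_gap': 85.28644787242375}
scene {'fov_y': 46.91283261468643, 'cx': 314.4953773953295, 'cy': 252.17265676224088, 'eye': array([1242.49842557,  929.6488097 ,  951.62334682]), 'attitude': array([[-0.81460818, -0.35494095,  0.45872697],
       [ 0.57999879, -0.50375882,  0.64017846],
       [ 0.00386221,  0.7875557 ,  0.61623137]])}
top {'fov_y': 47.03627670957281, 'cx': 324.869644198074, 'cy': 242.6088832713373, 'eye': array([ 499.99372094,   37.06732207, 1492.29406292]), 'attitude': array([[-0.01251105,  0.99853914, -0.05256476],
       [-0.99990465, -0.01218629,  0.0064943 ],
       [ 0.00584424,  0.052641  ,  0.9985964 ]])}
{'fov_y': 59.61383599006744, 'cx': 321.00428199557786, 'cy': 234.6072391971374, 'eye': array([188.30090715, 601.05107899, 374.73211787]), 'attitude': array([[ 0.41811941, -0.8624064 , -0.2853618 ],
       [ 0.90839154,  0.39661141,  0.13237902],
       [-0.00098676, -0.31457048,  0.94923361]])}
```

View pics/top.png

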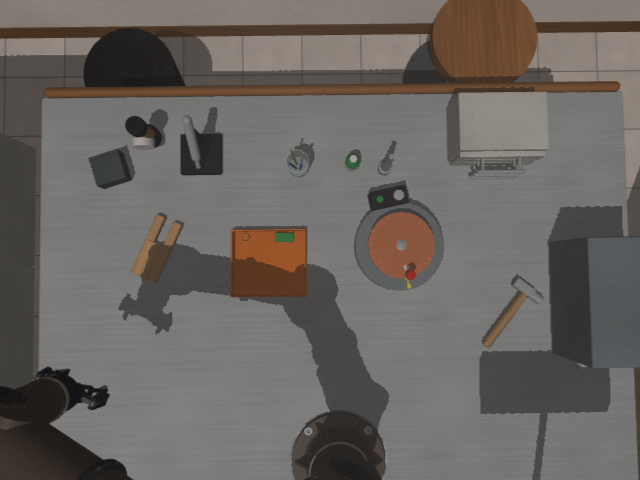

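View pics/scene.png

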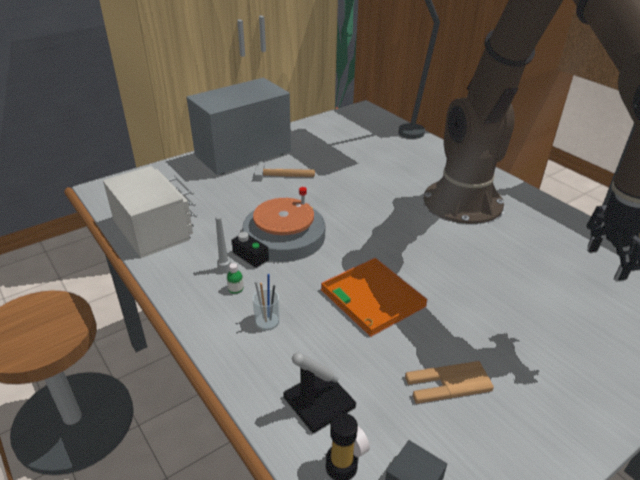

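```bash
cat > h.py <<'E'
import numpy as np, cv2
from bench import *
def cam(n): return camera_model(n)
def ray(m,u,v):
    f=240/np.tan(np.radians(m['fov_y']/2))
    d=m['attitude']@np.array([(u-m['cx'])/f,-(v-m['cy'])/f,-1.]);return m['eye'],d/np.linalg.norm(d)
def onz(m,u,v,z):
    e,d=ray(m,u,v);return e+d*(z-e[2])/d[2]
def proj(m,p):
    f=240/np.tan(np.radians(m['fov_y']/2))
    c=m['attitude'].T@(np.asarray(p)-m['eye']);return np.array([m['cx']+f*c[0]/-c[2],m['cy']-f*c[1]/-c[2]])
def blob(im,lo,hi,box=None):
    h=cv2.cvtColor(im,cv2.COLOR_BGR2HSV);k=cv2.inRange(h,np.array(lo),np.array(hi))
    if box: x0,y0,x1,y1=box;q=np.zeros_like(k);q[y0:y1,x0:x1]=k[y0:y1,x0:x1];k=q
    c,_=cv2.findContours(k,cv2.RETR_EXTERNAL,cv2.CHAIN_APPROX_NONE)
    return sorted(c,key=cv2.contourArea,reverse=True)
def two(r1,r2):
    A=sum(np.eye(3)-np.outer(d,d) for _,d in(r1,r2));b=sum((np.eye(3)-np.outer(d,d))@e for e,d in(r1,r2))
    return np.linalg.solve(A,b)
def toolmove(dw):  # world shift mm -> row units
    R=observe()['ee_rot'];return np.round(R.T@np.asarray(dw)/800,4)
def circ(c): return cv2.minEnclosingCircle(c)
E
python3 - <<'E'
from h import *
T=cv2.imread('pics/top.png');S=cv2.imread('pics/scene.png');mt,ms=cam('top'),cam('scene')
kt=blob(T,(0,200,110),(4,255,255),(395,255,425,290));ks=blob(S,(0,200,110),(4,255,255),(290,180,315,200))
for k in(kt,ks): print([(cv2.contourArea(c),circ(c)) for c in k[:3]])
a=circ(kt[0])[0];b=circ(ks[0])[0]
print('knob two',two(ray(mt,*a),ray(ms,*b)),'onz',onz(mt,*a,119),onz(ms,*b,119))
p=blob(T,(4,90,80),(14,255,255),(360,200,445,290));e=cv2.fitEllipse(cv2.convexHull(p[0]));print('plate',e,onz(mt,*e[0],84))
p=blob(S,(4,90,80),(14,255,255),(245,190,325,240));e=cv2.fitEllipse(cv2.convexHull(p[0]));print('plateS',e,onz(ms,*e[0],84))
y=blob(T,(22,120,100),(35,255,255),(395,270,420,295));e=circ(y[0]);print('ptr',e,onz(mt,*e[0],48))
t=blob(T,(4,150,60),(18,255,255),(220,215,320,310));r=cv2.minAreaRect(t[0]);print('tray',r,onz(mt,*r[0],26))
for q in cv2.boxPoints(r):print(onz(mt,*q,26))
E
```

```text
[]
[(12.5, ((302.5, 190.0), 2.6926822662353516)), (0.0, ((304.0, 193.0), 9.999999747378752e-05))]Traceback (most recent call last):
  File "<stdin>", line 5, in <module>
IndexError: list index out of range
```

Run:
```python
from h import *
T=cv2.imread('pics/top.png');S=cv2.imread('pics/scene.png');mt,ms=cam('top'),cam('scene')
def red(im,box):
    x0,y0,x1,y1=box;i=im.astype(int);k=((i[...,2]>110)&(i[...,1]<45)&(i[...,0]<60)).astype(np.uint8)
    q=np.zeros_like(k);q[y0:y1,x0:x1]=k[y0:y1,x0:x1];c,_=cv2.findContours(q,0,1);return sorted(c,key=cv2.contourArea,reverse=True)
kt=red(T,(395,255,425,290));ks=red(S,(290,180,315,200))
for k in(kt,ks): print([(cv2.contourArea(c),circ(c)) for c in k[:3]])
if kt and ks:
    a=circ(kt[0])[0];b=circ(ks[0])[0]
    print('knob two',two(ray(mt,*a),ray(ms,*b)),'onz',onz(mt,*a,122),onz(ms,*b,119))
else: print(T[270:280,404:418])
for n,im,m,bx in(('T',T,mt,(360,200,445,290)),('S',S,ms,(245,190,325,240))):
    p=blob(im,(3,90,80),(14,255,255),bx);e=cv2.fitEllipse(cv2.convexHull(p[0]));print('plate',n,e,onz(m,*e[0],84))
y=blob(T,(20,120,100),(35,255,255),(395,270,420,295))
if y: e=circ(y[0]);print('ptr',e,onz(mt,*e[0],48))
t=blob(T,(4,150,60),(18,255,255),(220,215,320,310));r=cv2.minAreaRect(t[0]);print('tray',r,onz(mt,*r[0],26))
for q in cv2.boxPoints(r):print(onz(mt,*q,26))
```

```text
[(0.0, ((412.5, 275.5), 0.7072067856788635)), (0.0, ((413.0, 273.0), 1.000100016593933)), (0.0, ((407.0, 273.0), 9.999999747378752e-05))]
[(14.5, ((302.5, 190.5), 2.9155757427215576))]
knob two [ 486.53825154 -187.92766466  119.25880739] onz [ 487.7023228  -188.37139872  122.        ] [ 485.28348206 -187.22317322  119.        ]
plate T ((401.06683349609375, 244.82958984375), (65.89227294921875, 66.80498504638672), 158.81765747070312) [ 566.05541375 -166.97908534   84.        ]
plate S ((283.2875061035156, 215.87582397460938), (37.219459533691406, 61.32044219970703), 88.07791137695312) [ 572.60630992 -154.88331964   84.        ]
ptr ((408.0, 283.5), 4.609872341156006) [ 466.30930962 -188.33342281   48.        ]
tray ((268.0, 262.5), (67.0, 74.0), 90.0) [526.12269608 179.22448221  26.        ]
[616.52126393 277.07168615  26.        ]
[614.14514787  80.03556031  26.        ]
[436.22941675  81.92426104  26.        ]
[438.72927792 277.70467376  26.        ]
```

```bash
python3 -m crank '[[-0.02,-0.0227,0.001,0,0,0],[-0.0362,-0.0411,0.0017,0,0,0],[-0.0362,-0.0411,0.0017,0,0,0],[-0.0362,-0.0411,0.0017,0,0,0],[-0.0362,-0.0411,0.0017,0,0,0],[-0.0362,-0.0411,0.0017,0,0,0],[-0.0362,-0.0411,0.0017,0,0,0],[-0.0362,-0.0411,0.0017,0,0,0],[-0.0362,-0.0411,0.0017,0,0,0],[-0.0362,-0.0411,0.0017,0,0,0],[-0.0362,-0.0411,0.0017,0,0,0],[-0.0362,-0.0411,0.0017,0,0,0],[-0.0362,-0.0411,0.0017,0,0,0],[-0.0362,-0.0411,0.0017,0,0,0],[-0.0362,-0.0411,0.0017,0,0,0],[-0.0362,-0.0411,0.0017,0,0,0],[-0.0362,-0.0411,0.0017,0,0,0],[-0.0362,-0.0411,0.0017,0,0,0],[-0.0162,-0.0184,0.001,0,0,0],[0,0,0,0,0,0]]' 1
python3 - <<'E'
from h import *
s=observe();print(s['tool_pos'],s['q'],s['ee_rot'],s['force']);m=cam('wrist');im=capture('wrist');cv2.imwrite('pics/w1.png',im)
print('expect knob px',proj(m,(487,-188,119)))
np.save('w1.npy',m,allow_pickle=True)
E
```

```text
t: 2.1
tool_pos: [487.3, -191.1, 220.3]
ee_rot: [[-0.907, 0.422, -0.0], [0.422, 0.907, -0.002], [-0.0, -0.002, -1.0]]
force: [-0.9, 1.4, 0.3]
finger_gap: 85.4
finger_force: 0.0
[ 487.3205393  -191.06178658  220.26419649] [ -6.64937963  17.64882663  28.52128806 107.91403984  -9.83065463
  56.84395888  91.17493002] [[-9.06562993e-01  4.22070307e-01 -4.41417823e-04]
 [ 4.22070383e-01  9.06561265e-01 -1.80683314e-03]
 [-3.62438318e-04 -1.82431745e-03 -9.99998270e-01]] [-0.86628121  1.4061087   0.27464686]
expect knob px [325.70314915 237.36529366]
```

View pics/w1.png

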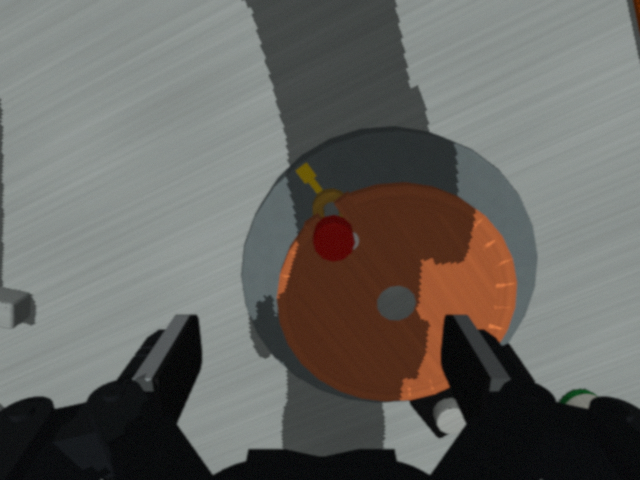

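The wrist view shows the red knob at (335,239), the grey cap at (397,302), the white dot beside the knob at (354,240) and the yellow pointer at (307,175).

Run:
```python
from h import *
m=np.load('w1.npy',allow_pickle=True).item();im=cv2.imread('pics/w1.png');i=im.astype(int)
k=((i[...,2]>70)&(i[...,1]<20)).astype(np.uint8);c,_=cv2.findContours(k,0,1);c=max(c,key=cv2.contourArea);(u,v),r=circ(c)
p=onz(m,u,v,124);print('knob',(u,v),r,p,'move',toolmove(p-observe()['tool_pos']))
h=cv2.cvtColor(im,cv2.COLOR_BGR2HSV);q=cv2.inRange(h,(0,0,50),(179,70,255));z=np.zeros_like(q);z[275:330,365:430]=q[275:330,365:430]
c,_=cv2.findContours(z,0,1);c=max(c,key=cv2.contourArea);e=cv2.fitEllipse(c);a=onz(m,*e[0],86);print('axis',e,a)
y=blob(im,(20,120,60),(35,255,255),(280,150,330,195));M=cv2.moments(y[0]);yp=onz(m,M['m10']/M['m00'],M['m01']/M['m00'],48);print('ptr',yp,yp-a,'dot',onz(m,354,240,84)-a)
print(np.linalg.norm((p-a)[:2]),p-a)
```

```text
knob (333.0, 238.28048706054688) 22.110258102416992 [ 487.70109835 -183.78643996  124.        ] move [0.0018 0.0061 0.1201]
axis ((395.8612365722656, 302.70477294921875), (33.12803649902344, 37.246131896972656), 77.60213470458984) [ 562.08017333 -168.05738776   86.        ]
ptr [ 463.09774978 -188.84007496   48.        ] [-98.98242355 -20.7826872  -38.        ] dot [-54.44257751  -8.15410921  -2.        ]
76.02400855934435 [-74.37907498 -15.7290522   38.        ]
```

```bash
python3 -m crank '[[0.0018,0.0061,0.01,0,0,0],[0,0,0.03,0,0,0],[0,0,0.035,0,0,0],[0,0,0.035,0,0,0],[0,0,0.0215,0,0,0],[0,0,0,0,0,0],[0,0,0,0,0,0]]' 1 && python3 -m crank '[[0,0,0,0,0,0],[0,0,0,0,0,0],[0,0,0,0,0,0],[0,0,0,0,0,0],[0,0,0,0,0,0],[0,0,0,0,0,0],[0,0,0,0,0,0],[0,0,0,0,0,0]]' -1
```

```text
t: 2.85
tool_pos: [488.1, -181.2, 115.4]
ee_rot: [[-0.909, 0.416, -0.001], [0.416, 0.909, 0.001], [0.001, 0.0, -1.0]]
force: [-0.2, 0.0, 0.5]
finger_gap: 85.5
finger_force: 0.0
t: 3.65
tool_pos: [488.6, -182.8, 115.9]
ee_rot: [[-0.908, 0.418, 0.001], [0.418, 0.908, -0.0], [-0.001, 0.0, -1.0]]
force: [-0.8, -0.5, 6.1]
finger_gap: 21.9
finger_force: 58.6
```

```bash
python3 -m crank '[[0,0,-0.005,0,0,0],[0,0,-0.01,0,0,0],[0,0,-0.015,0,0,0],[0,0,-0.02,0,0,0],[0,0,-0.025,0,0,0],[0,0,-0.025,0,0,0],[0,0,-0.025,0,0,0],[0,0,0,0,0,0]]'
python3 - <<'E'
from h import *
s=observe();m=cam('wrist');im=capture('wrist');cv2.imwrite('pics/w2.png',im)
print(s['finger_gap'],s['force'],s['tool_pos'],'to tray',toolmove(np.array([500,185,s['tool_pos'][2]])-s['tool_pos']))
E
```

```text
t: 4.45
tool_pos: [489.6, -183.2, 218.7]
ee_rot: [[-0.908, 0.418, 0.005], [0.418, 0.908, -0.001], [-0.005, 0.001, -1.0]]
force: [-1.2, -0.6, -0.7]
finger_gap: 22.1
finger_force: 58.7
22.101198713781198 [-1.20187287 -0.551036   -0.65884379] [ 489.6046489  -183.23398632  218.6685817 ] to tray [ 1.804e-01  4.237e-01 -1.000e-04]
```

View pics/w2.png

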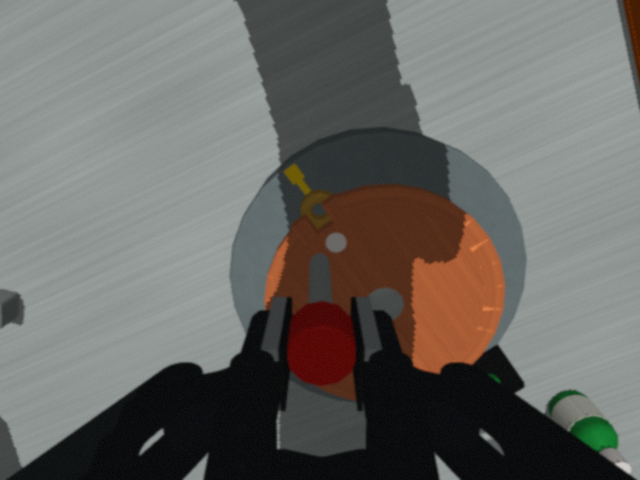

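The pin hangs free in the jaws (knob at (322,343)), and the plate dot is still at (336,242) near the pointer. Next I carry it to the tray.

```bash
python3 -m crank '[[0.009,0.0212,0,0,0,0],[0.018,0.0424,0,0,0,0],[0.018,0.0424,0,0,0,0],[0.018,0.0424,0,0,0,0],[0.018,0.0424,0,0,0,0],[0.018,0.0424,0,0,0,0],[0.018,0.0424,0,0,0,0],[0.018,0.0424,0,0,0,0],[0.018,0.0424,0,0,0,0],[0.018,0.0424,0,0,0,0],[0.009,0.0212,0,0,0,0],[0,0,0.02,0,0,0],[0,0,0.035,0,0,0],[0,0,0.035,0,0,0],[0,0,0.035,0,0,0],[0,0,0.03,0,0,0],[0,0,0.01,0,0,0],[0,0,0,0,0,0],[0,0,0,0,0,0]]'
python3 - <<'E'
from h import *
s=observe();m=cam('scene');im=capture('scene');p=proj(m,s['tool_pos']).astype(int);print(s['tool_pos'],p)
cv2.imwrite('pics/s2.png',cv2.resize(im[240:360,290:450],None,fx=4,fy=4))
E
```

```text
t: 6.4
tool_pos: [499.4, 185.9, 84.1]
ee_rot: [[-0.909, 0.418, 0.001], [0.418, 0.909, 0.0], [-0.0, 0.0, -1.0]]
force: [-0.9, 0.1, -0.2]
finger_gap: 21.9
finger_force: 58.7
[499.43323774 185.87706859  84.07647681] [384 270]
```

View pics/s2.png

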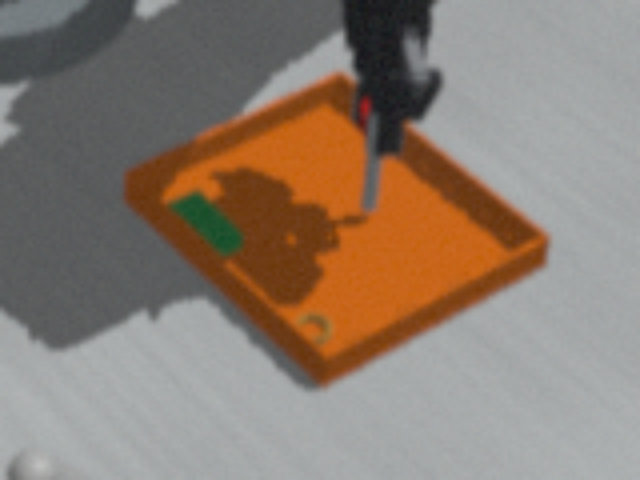

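The pin's foot at crop pixel (370,210) is just above the free tray floor. I lower it about 7 mm and release.

```bash
python3 -m crank '[[0,0,0.004,0,0,0],[0,0,0.004,0,0,0],[0,0,0.001,0,0,0],[0,0,0,0,0,0],[0,0,0,0,0,0]]' && python3 -m crank '[[0,0,0,0,0,0],[0,0,0,0,0,0],[0,0,0,0,0,0],[0,0,0,0,0,0],[0,0,0,0,0,0]]' 1 && python3 -m crank '[[0,0,-0.01,0,0,0],[0,0,-0.03,0,0,0],[0,0,-0.04,0,0,0],[0,0,-0.04,0,0,0],[0,0,-0.04,0,0,0],[0,0,0,0,0,0],[0,0,0,0,0,0]]'
python3 - <<'E'
from h import *
im=capture('scene');cv2.imwrite('pics/s3.png',cv2.resize(im[160:360,220:450],None,fx=3,fy=3))
s=observe();r=53/np.hypot(99,20.8)
a=np.array([563.,-168]);u=np.array([-99,-20.8])*r
print('start pt(-90deg around)',a+u, s['tool_pos'],toolmove(np.r_[a+u,s['tool_pos'][2]]-s['tool_pos']))
E
```

```text
t: 6.95
tool_pos: [499.1, 185.8, 76.2]
ee_rot: [[-0.909, 0.418, 0.0], [0.418, 0.909, 0.0], [-0.0, 0.0, -1.0]]
force: [0.3, -1.0, -0.2]
finger_gap: 22.0
finger_force: 58.7
t: 7.45
tool_pos: [499.1, 185.8, 76.2]
ee_rot: [[-0.909, 0.418, 0.0], [0.418, 0.909, 0.0], [-0.0, 0.0, -1.0]]
force: [-0.1, 1.0, 1.4]
finger_gap: 85.8
finger_force: 0.0
t: 8.15
tool_pos: [499.3, 186.0, 205.2]
ee_rot: [[-0.909, 0.418, 0.002], [0.418, 0.909, 0.001], [-0.001, 0.002, -1.0]]
force: [0.8, 0.4, -0.3]
finger_gap: 85.6
finger_force: 0.0
start pt(-90deg around) [ 511.13241867 -178.89743123] [498.69385217 185.77040188 204.15328124] [-2.045e-01 -4.077e-01 -1.000e-04]
```

View pics/s3.png

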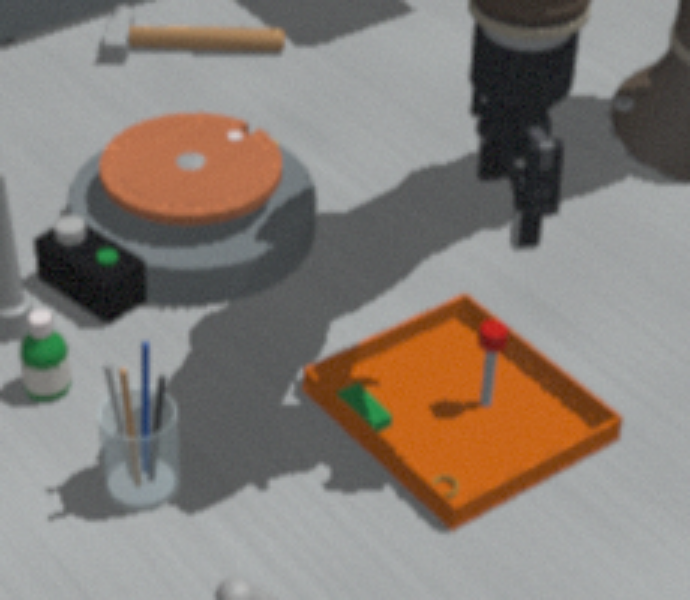

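The pin stands upright in the tray, knob at crop (493,334), and the plate's dot at (235,135) has not moved. Next I shut the fingers and go over the plate.

```bash
python3 -m crank '[[-0.0106,-0.0207,0,0,0,0],[-0.0212,-0.0415,0,0,0,0],[-0.0212,-0.0415,0,0,0,0],[-0.0212,-0.0415,0,0,0,0],[-0.0212,-0.0415,0,0,0,0],[-0.0212,-0.0415,0,0,0,0],[-0.0212,-0.0415,0,0,0,0],[-0.0212,-0.0415,0,0,0,0],[-0.0212,-0.0415,0,0,0,0],[-0.0212,-0.0415,0,0,0,0],[-0.0106,-0.0207,0,0,0,0],[0,0,0.02,0,0,0],[0,0,0.035,0,0,0],[0,0,0.035,0,0,0],[0,0,0.019,0,0,0],[0,0,0,0,0,0],[0,0,0,0,0,0],[0,0,0,0,0,0]]' -1
python3 - <<'E'
from h import *
s=observe();p=s['tool_pos'];print(p,p[:2]-[563.,-168],s['force'])
for i in range(8):
    th=np.radians(-45+45*i+4.5*np.arange(11));print(-45+45*i,np.round(np.diff(52*np.c_[np.cos(th),np.sin(th)],axis=0)/800,4).tolist())
E
```

```text
t: 10.0
tool_pos: [514.9, -186.9, 117.6]
ee_rot: [[-0.909, 0.418, 0.001], [0.418, 0.909, -0.0], [-0.001, 0.0, -1.0]]
force: [-0.9, 1.0, 0.5]
finger_gap: 0.0
finger_force: 0.0
[ 514.87069693 -186.85962033  117.61469961] [-48.12930307 -18.85962033] [-0.88512421  1.01311215  0.46097878]
-45 [[0.0035, 0.0037], [0.0032, 0.004], [0.0028, 0.0042], [0.0025, 0.0045], [0.0021, 0.0046], [0.0018, 0.0048], [0.0014, 0.0049], [0.001, 0.005], [0.0006, 0.0051], [0.0002, 0.0051]]
0 [[-0.0002, 0.0051], [-0.0006, 0.0051], [-0.001, 0.005], [-0.0014, 0.0049], [-0.0018, 0.0048], [-0.0021, 0.0046], [-0.0025, 0.0045], [-0.0028, 0.0042], [-0.0032, 0.004], [-0.0035, 0.0037]]
45 [[-0.0037, 0.0035], [-0.004, 0.0032], [-0.0042, 0.0028], [-0.0045, 0.0025], [-0.0046, 0.0021], [-0.0048, 0.0018], [-0.0049, 0.0014], [-0.005, 0.001], [-0.0051, 0.0006], [-0.0051, 0.0002]]
90 [[-0.0051, -0.0002], [-0.0051, -0.0006], [-0.005, -0.001], [-0.0049, -0.0014], [-0.0048, -0.0018], [-0.0046, -0.0021], [-0.0045, -0.0025], [-0.0042, -0.0028], [-0.004, -0.0032], [-0.0037, -0.0035]]
135 [[-0.0035, -0.0037], [-0.0032, -0.004], [-0.0028, -0.0042], [-0.0025, -0.0045], [-0.0021, -0.0046], [-0.0018, -0.0048], [-0.0014, -0.0049], [-0.001, -0.005], [-0.0006, -0.0051], [-0.0002, -0.0051]]
180 [[0.0002, -0.0051], [0.0006, -0.0051], [0.001, -0.005], [0.0014, -0.0049], [0.0018, -0.0048], [0.0021, -0.0046], [0.0025, -0.0045], [0.0028, -0.0042], [0.0032, -0.004], [0.0035, -0.0037]]
225 [[0.0037, -0.0035], [0.004, -0.0032], [0.0042, -0.0028], [0.0045, -0.0025], [0.0046, -0.0021], [0.0048, -0.0018], [0.0049, -0.0014], [0.005, -0.001], [0.0051, -0.0006], [0.0051, -0.0002]]
270 [[0.0051, 0.0002], [0.0051, 0.0006], [0.005, 0.001], [0.0049, 0.0014], [0.0048, 0.0018], [0.0046, 0.0021], [0.0045, 0.0025], [0.0042, 0.0028], [0.004, 0.0032], [0.0037, 0.0035]]
```

```bash
cat > g.py <<'E'
import sys
from bench import observe
s=observe();print('z %.2f fz %.2f'%(s['tool_pos'][2],s['force'][2]));sys.exit(s['force'][2]>2.6)
E
python3 -m crank '[[0,0,0.005,0,0,0],[0,0,0.005,0,0,0],[0,0,0.002,0,0,0],[0,0,0,0,0,0],[0,0,0,0,0,0]]' >/dev/null; python3 g.py && python3 -m crank '[[0,0,0.001,0,0,0],[0,0,0.001,0,0,0],[0,0,0,0,0,0],[0,0,0,0,0,0]]' >/dev/null; python3 g.py && python3 -m crank '[[0,0,0.001,0,0,0],[0,0,0.001,0,0,0],[0,0,0,0,0,0],[0,0,0,0,0,0]]' >/dev/null; python3 g.py && python3 -m crank '[[0,0,0.001,0,0,0],[0,0,0.001,0,0,0],[0,0,0,0,0,0],[0,0,0,0,0,0]]' >/dev/null; python3 g.py && python3 -m crank '[[0,0,0.001,0,0,0],[0,0,0.001,0,0,0],[0,0,0,0,0,0],[0,0,0,0,0,0]]' >/dev/null; python3 g.py && python3 -m crank '[[0,0,0.001,0,0,0],[0,0,0.001,0,0,0],[0,0,0,0,0,0],[0,0,0,0,0,0]]' >/dev/null;  python3 g.py && python3 -m crank '[[0,0,0.001,0,0,0],[0,0,0.001,0,0,0],[0,0,0,0,0,0],[0,0,0,0,0,0]]' >/dev/null; python3 g.py && python3 -m crank '[[0,0,0.001,0,0,0],[0,0,0.001,0,0,0],[0,0,0,0,0,0],[0,0,0,0,0,0]]' >/dev/null; python3 g.py
```

```text
z 107.41 fz 0.32
z 107.41 fz 0.32
z 107.41 fz 0.32
z 107.41 fz 0.32
z 107.41 fz 0.32
z 107.41 fz 0.32
z 107.41 fz 0.32
z 107.41 fz 0.32False
False
False
False
False
False
False
False
```

```bash
sed -i "s/sys.exit(\(.*\))$/sys.exit(int(\1))/" g.py
python3 g.py && python3 -m crank '[[0,0,0.001,0,0,0],[0,0,0.001,0,0,0],[0,0,0,0,0,0],[0,0,0,0,0,0]]' >/dev/null; python3 g.py && python3 -m crank '[[0,0,0.001,0,0,0],[0,0,0.001,0,0,0],[0,0,0,0,0,0],[0,0,0,0,0,0]]' >/dev/null; python3 g.py && python3 -m crank '[[0,0,0.001,0,0,0],[0,0,0.001,0,0,0],[0,0,0,0,0,0],[0,0,0,0,0,0]]' >/dev/null; python3 g.py && python3 -m crank '[[0,0,0.001,0,0,0],[0,0,0.001,0,0,0],[0,0,0,0,0,0],[0,0,0,0,0,0]]' >/dev/null; python3 g.py && python3 -m crank '[[0,0,0.001,0,0,0],[0,0,0.001,0,0,0],[0,0,0,0,0,0],[0,0,0,0,0,0]]' >/dev/null;  python3 g.py && python3 -m crank '[[0,0,0.001,0,0,0],[0,0,0.001,0,0,0],[0,0,0,0,0,0],[0,0,0,0,0,0]]' >/dev/null; python3 g.py && python3 -m crank '[[0,0,0.001,0,0,0],[0,0,0.001,0,0,0],[0,0,0,0,0,0],[0,0,0,0,0,0]]' >/dev/null; python3 g.py
```

```text
z 107.41 fz 0.32
z 105.78 fz -0.53
z 104.14 fz 0.45
z 102.54 fz 0.11
z 100.96 fz 0.56
z 99.34 fz 0.25
z 97.75 fz -0.55
z 96.14 fz -0.03
```

```bash
python3 g.py && python3 -m crank '[[0,0,0.001,0,0,0],[0,0,0.001,0,0,0],[0,0,0,0,0,0],[0,0,0,0,0,0]]' >/dev/null; python3 g.py && python3 -m crank '[[0,0,0.001,0,0,0],[0,0,0.001,0,0,0],[0,0,0,0,0,0],[0,0,0,0,0,0]]' >/dev/null; python3 g.py && python3 -m crank '[[0,0,0.001,0,0,0],[0,0,0.001,0,0,0],[0,0,0,0,0,0],[0,0,0,0,0,0]]' >/dev/null; python3 g.py && python3 -m crank '[[0,0,0.001,0,0,0],[0,0,0.001,0,0,0],[0,0,0,0,0,0],[0,0,0,0,0,0]]' >/dev/null; python3 g.py && python3 -m crank '[[0,0,0.001,0,0,0],[0,0,0,0,0,0],[0,0,0,0,0,0]]' >/dev/null; python3 g.py
```

```text
z 96.14 fz -0.03
z 94.55 fz -0.16
z 93.12 fz 2.44
z 91.65 fz 7.37
z 91.65 fz 7.37
z 91.65 fz 7.37
```

```bash
python3 -m crank '[[0,0,0.0005,0,0,0],[0,0,0,0,0,0],[0.0035,0.0037,0,0,0,0],[0.0032,0.004,0,0,0,0],[0.0028,0.0042,0,0,0,0],[0.0025,0.0045,0,0,0,0]]'; python3 -m crank '[[0,0,0,0,0,0]]'|grep -E 'pos|force:'
```

```text
t: 15.1
tool_pos: [511.8, -172.4, 91.7]
ee_rot: [[-0.908, 0.419, 0.002], [0.419, 0.908, -0.002], [-0.003, -0.001, -1.0]]
force: [-0.7, -5.3, 7.6]
finger_gap: -0.1
finger_force: 3.7
tool_pos: [511.8, -171.6, 91.6]
force: [-2.5, -3.5, 8.5]
finger_force: 3.8
```

```bash
python3 -m crank '[[0.0021,0.0046,0.0003,0,0,0],[0.0018,0.0048,0,0,0,0],[0.0014,0.0049,0,0,0,0],[0.001,0.005,0,0,0,0],[0.0006,0.0051,0,0,0,0],[0.0002,0.0051,0,0,0,0]]'|grep -E 'pos|force:'
python3 - <<'E'
from h import *
im=capture('top');cv2.imwrite('pics/t2.png',cv2.resize(im[190:300,340:460],None,fx=5,fy=5));s=observe();print(s['tool_pos'],s['force'])
E
```

```text
tool_pos: [516.1, -148.3, 91.3]
force: [-2.7, -3.7, 8.0]
finger_force: 4.2
[ 516.47150596 -147.37124281   91.24760257] [-2.24927306 -2.22434782  8.58487797]
```

View pics/t2.png

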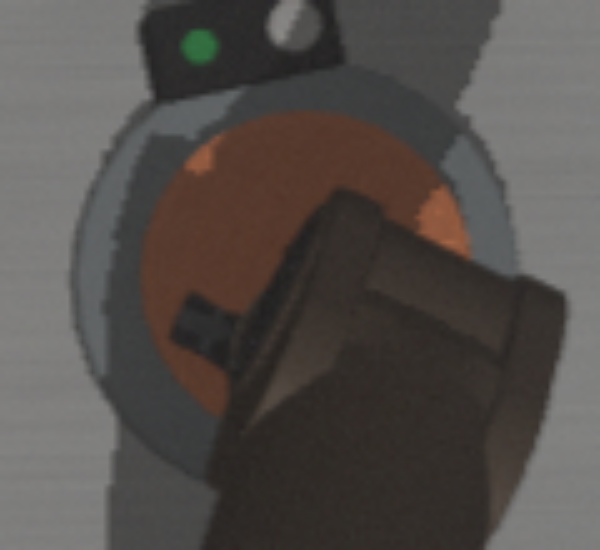

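The top view is blocked by the hand, so the dot is hidden. I will continue and check with the wrist camera.

```bash
python3 -m crank '[[-0.0002,0.0051,0.0002,0,0,0],[-0.0006,0.0051,0,0,0,0],[-0.001,0.005,0,0,0,0],[-0.0014,0.0049,0,0,0,0],[-0.0018,0.0048,0,0,0,0],[-0.0021,0.0046,0,0,0,0],[-0.0025,0.0045,0,0,0,0],[-0.0028,0.0042,0,0,0,0],[-0.0032,0.004,0,0,0,0],[-0.0035,0.0037,0,0,0,0]]'|grep -E 'pos|force:'
python3 - <<'E'
from h import *
m=cam('wrist');im=capture('wrist');cv2.imwrite('pics/w3.png',im);s=observe();print(s['tool_pos'],s['force'],'axis px',proj(m,(563,-168,80)))
E
```

```text
tool_pos: [544.8, -120.6, 90.9]
force: [-4.4, -1.1, 9.9]
finger_force: 4.7
[ 545.59268527 -120.23166465   90.9921379 ] [-2.81253769 -1.74990759  9.97916312] axis px [233.88129376 397.04365691]
```

View pics/w3.png

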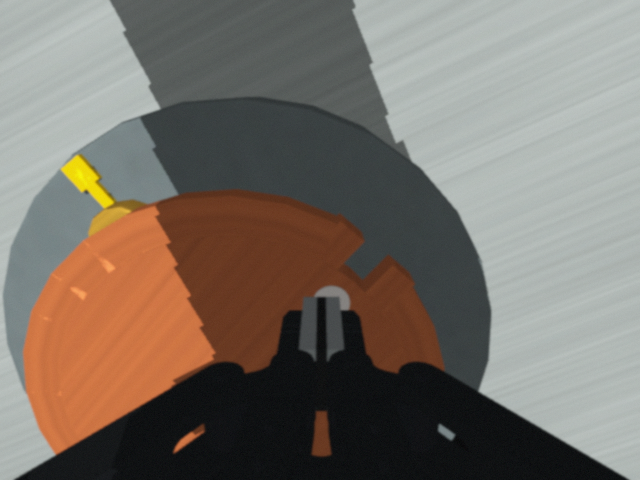

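The wrist view shows the notch at (362,262) and the dot at (333,298), carried round with the fingers. I'll measure its angle next.

```bash
cat >> h.py <<'E'
A=np.array([563.,-168.])
def ang(u,v,z=77):
    d=onz(cam('wrist'),u,v,z)[:2]-A;return np.hypot(*d),(np.degrees(np.arctan2(d[1],d[0]))-191.9+180)%360-180
E
python3 - <<'E'
from h import *
print(ang(333,298))
for i in range(8):
    p=observe()['tool_pos'];
d=p[:2]-A;print('tool ang',(np.degrees(np.arctan2(d[1],d[0]))-191.9)%360,np.hypot(*d))
E
```

```text
(np.float64(58.869852597391755), np.float64(-80.40797946905101))
tool ang 278.12230503742796 50.84120836357621
```

```bash
python3 -m crank '[[-0.0037,0.0035,0,0,0,0],[-0.004,0.0032,0,0,0,0],[-0.0042,0.0028,0,0,0,0],[-0.0045,0.0025,0,0,0,0],[-0.0046,0.0021,0,0,0,0],[-0.0048,0.0018,0,0,0,0],[-0.0049,0.0014,0,0,0,0],[-0.005,0.001,0,0,0,0],[-0.0051,0.0006,0,0,0,0],[-0.0051,0.0002,0,0,0,0]]'|grep -E 'pos|force:'; python3 -m crank '[[0,0,0,0,0,0]]'|grep -E 'pos|force:'
```

```text
tool_pos: [584.5, -120.9, 90.9]
force: [-3.8, 2.3, 9.6]
finger_force: 4.8
tool_pos: [585.1, -121.2, 90.9]
force: [-3.2, 1.4, 9.1]
finger_force: 4.6
```

```bash
python3 -m crank '[[-0.0051,-0.0002,0.0001,0,0,0],[-0.0051,-0.0006,0,0,0,0],[-0.005,-0.001,0,0,0,0],[-0.0049,-0.0014,0,0,0,0],[-0.0048,-0.0018,0,0,0,0],[-0.0046,-0.0021,0,0,0,0],[-0.0045,-0.0025,0,0,0,0],[-0.0042,-0.0028,0,0,0,0],[-0.004,-0.0032,0,0,0,0],[-0.0037,-0.0035,0,0,0,0]]'|grep -E 'pos|force:'; python3 -m crank '[[0,0,0,0,0,0]]'|grep -E 'pos|force:'
```

```text
tool_pos: [612.8, -149.0, 91.1]
force: [-1.8, 4.2, 9.5]
finger_force: 4.5
tool_pos: [613.0, -149.8, 91.2]
force: [-0.7, 3.1, 9.2]
finger_force: 4.3
```

```bash
python3 -m crank '[[-0.0035,-0.0037,0.0002,0,0,0],[-0.0032,-0.004,0,0,0,0],[-0.0028,-0.0042,0,0,0,0],[-0.0025,-0.0045,0,0,0,0],[-0.0021,-0.0046,0,0,0,0],[-0.0018,-0.0048,0,0,0,0],[-0.0014,-0.0049,0,0,0,0],[-0.001,-0.005,0,0,0,0],[-0.0006,-0.0051,0,0,0,0],[-0.0002,-0.0051,0,0,0,0]]'|grep -E 'pos|force:'; python3 -m crank '[[0,0,0,0,0,0]]'|grep -E 'pos|force:'
```

```text
tool_pos: [612.5, -188.9, 91.4]
force: [2.4, 5.0, 9.1]
finger_force: 4.1
tool_pos: [612.1, -189.9, 91.4]
force: [1.1, 2.8, 8.6]
finger_force: 4.1
```

Run:
```python
from h import *
m=cam('wrist');im=capture('wrist');cv2.imwrite('pics/w4.png',im);print(proj(m,(*A,78)))
h=cv2.cvtColor(im,cv2.COLOR_BGR2HSV);k=cv2.inRange(h,(0,0,90),(179,60,255));c,_=cv2.findContours(k,0,1)
for q in c:
    if 30<cv2.contourArea(q)<3000:
        (u,v),r=circ(q);a=ang(u,v)
        if a[0]<80:print((u,v),r,a)
```

```text
[318.82344325 175.80097763]
(392.0, 318.5) 18.33721923828125 (np.float64(62.975534496698295), np.float64(170.33322759211916))
```

```bash
python3 -m crank '[[0.0002,-0.0051,0.0004,0,0,0],[0.0006,-0.0051,0,0,0,0],[0.001,-0.005,0,0,0,0],[0.0014,-0.0049,0,0,0,0],[0.0018,-0.0048,0,0,0,0],[0.0021,-0.0046,0,0,0,0],[0.0025,-0.0045,0,0,0,0],[0.0028,-0.0042,0,0,0,0],[0.0032,-0.004,0,0,0,0],[0.0035,-0.0037,0,0,0,0]]'|grep -E 'pos|force:'; python3 -m crank '[[0,0,0,0,0,0]]'|grep -E 'pos|force:'
```

```text
tool_pos: [583.9, -216.8, 91.4]
force: [4.0, 2.7, 7.9]
finger_force: 4.1
tool_pos: [583.2, -217.2, 91.3]
force: [2.3, 1.7, 9.0]
finger_force: 4.1
```

```bash
python3 -m crank '[[0.0037,-0.0035,0.0004,0,0,0],[0.004,-0.0032,0,0,0,0],[0.0042,-0.0028,0,0,0,0],[0.0045,-0.0025,0,0,0,0],[0.0046,-0.0021,0,0,0,0],[0.0048,-0.0018,0,0,0,0],[0.0049,-0.0014,0,0,0,0],[0.005,-0.001,0,0,0,0],[0.0051,-0.0006,0,0,0,0],[0.0051,-0.0002,0,0,0,0]]'|grep -E 'pos|force:'; python3 -m crank '[[0,0,0,0,0,0]]'|grep -E 'pos|force:'
```

```text
tool_pos: [544.2, -216.8, 91.2]
force: [4.5, -2.4, 8.1]
finger_force: 4.1
tool_pos: [543.7, -216.6, 91.1]
force: [1.6, -1.4, 8.8]
finger_force: 4.3
```

Run:
```python
from h import *
m=cam('wrist');im=capture('wrist');cv2.imwrite('pics/w5.png',im);print(proj(m,(*A,78)),[ (t,proj(m,(*(A+59*np.array([np.cos(np.radians(191.9+t)),np.sin(np.radians(191.9+t))])),77)).astype(int)) for t in(-300,-280,-260,-240)])
```

```text
[457.45087888 307.98545217] [(-300, array([304, 322])), (-280, array([319, 365])), (-260, array([348, 398])), (-240, array([388, 420]))]
```

View pics/w5.png

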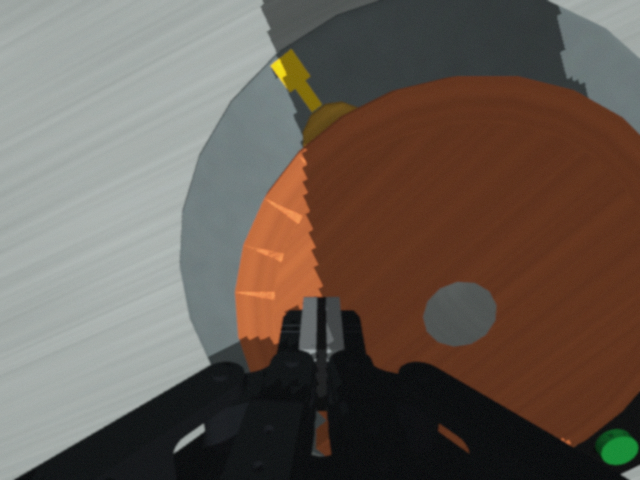

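The cap is at (460,313), as predicted, and the dot seems to be hidden behind the fingers (a grey patch at about (320,450)). The plate lags the fingers somewhat, so I carry on.

```bash
python3 -m crank '[[0.0051,0.0002,0.0005,0,0,0],[0.0051,0.0006,0,0,0,0],[0.005,0.001,0,0,0,0],[0.0049,0.0014,0,0,0,0],[0.0048,0.0018,0,0,0,0],[0.0046,0.0021,0,0,0,0],[0.0045,0.0025,0,0,0,0],[0.0042,0.0028,0,0,0,0],[0.004,0.0032,0,0,0,0],[0.0037,0.0035,0,0,0,0]]'|grep -E 'pos|force:'; python3 -m crank '[[0,0,0,0,0,0]]'|grep -E 'pos|force:'
cat > dot.py <<'E'
from h import *
m=cam('wrist');im=capture('wrist')
h=cv2.cvtColor(im,cv2.COLOR_BGR2HSV);k=cv2.inRange(h,(0,0,85),(179,60,255));c,_=cv2.findContours(k,0,1)
for q in c:
    if 30<cv2.contourArea(q)<3000:
        (u,v),r=circ(q);a=ang(u,v)
        if a[0]<75:print('px',(int(u),int(v)),'r %.0f'%r,'rad %.1f ang %.1f'%a)
E
python3 dot.py
```

```text
tool_pos: [516.3, -188.7, 90.7]
force: [0.2, -4.6, 11.0]
finger_force: 5.1
tool_pos: [516.0, -188.0, 90.6]
force: [-0.6, -4.1, 10.9]
finger_force: 5.3
```

```bash
python3 -m crank '[[0.0035,0.0037,-0.0002,0,0,0],[0.0032,0.004,0,0,0,0],[0.0028,0.0042,0,0,0,0],[0.0025,0.0045,0,0,0,0],[0.0021,0.0046,0,0,0,0],[0.0018,0.0048,0,0,0,0],[0.0014,0.0049,0,0,0,0],[0.001,0.005,0,0,0,0],[0.0006,0.0051,0,0,0,0],[0.0002,0.0051,0,0,0,0]]'|grep -E 'pos|force:'; python3 -m crank '[[0,0,0,0,0,0]]'|grep -E 'pos|force:'; python3 dot.py; python3 -c "
from h import *
cv2.imwrite('pics/w6.png',capture('wrist'));print(observe()['t'])"
```

```text
tool_pos: [516.4, -148.4, 90.3]
force: [-3.1, -4.0, 10.6]
finger_force: 5.6
tool_pos: [516.7, -147.7, 90.3]
force: [-2.2, -2.4, 10.7]
finger_force: 5.7
px (322, 432) r 21 rad 6.4 ang 140.1
px (197, 363) r 18 rad 58.0 ang 24.1
24.85
```

View pics/w6.png

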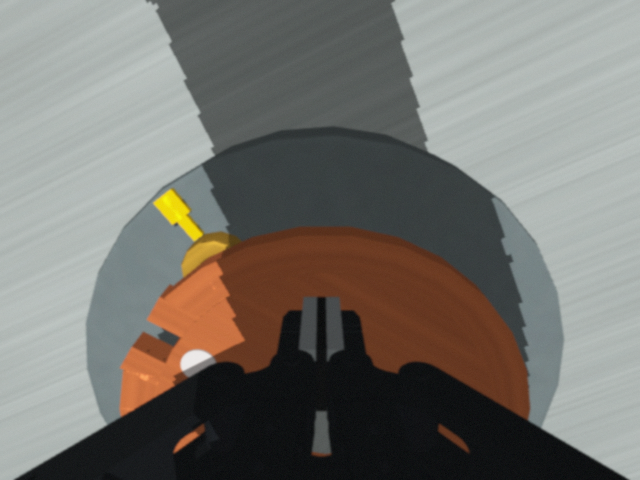

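The dot at (197,363) is about 24° short of the pointer line (plate about -336°). I drag six more rows, about 27°.

```bash
python3 -m crank '[[-0.0002,0.0051,-0.0001,0,0,0],[-0.0006,0.0051,0,0,0,0],[-0.001,0.005,0,0,0,0],[-0.0014,0.0049,0,0,0,0],[-0.0018,0.0048,0,0,0,0],[-0.0021,0.0046,0,0,0,0],[0,0,0,0,0,0]]'|grep -E 'pos|force:'; python3 dot.py
```

```text
tool_pos: [531.7, -128.5, 90.3]
force: [-3.0, -3.0, 11.1]
finger_force: 5.6
px (176, 311) r 19 rad 56.7 ang -1.5
```

```bash
python3 -m crank '[[0,0,-0.003,0,0,0],[0,0,-0.005,0,0,0],[0,0,-0.02,0,0,0],[0,0,-0.05,0,0,0],[0,0,-0.05,0,0,0],[0,0,0,0,0,0],[0,0,0,0,0,0]]'|grep -E 'pos|force:'; sed -i 's/ang(u,v)$/ang(u,v,79)/' dot.py; python3 dot.py
python3 - <<'E'
from h import *
mt,ms=cam('top'),cam('scene');S=capture('scene');i=S.astype(int)
k=((i[...,2]>110)&(i[...,1]<45)&(i[...,0]<60)).astype(np.uint8);k[:240]=0;c,_=cv2.findContours(k,0,1)
print([circ(q) for q in c if cv2.contourArea(q)>4],proj(ms,(499,186,79)))
W=capture('wrist');m=cam('wrist');y=blob(W,(20,120,60),(35,255,255));M=cv2.moments(y[0]);print('ptr ang',ang(M['m10']/M['m00'],M['m01']/M['m00'],48),observe()['t'])
E
```

```text
tool_pos: [531.4, -127.4, 192.6]
force: [0.7, 0.2, -0.6]
finger_force: 0.0
px (229, 231) r 12 rad 58.0 ang -2.9
[((383.76666259765625, 271.76666259765625), 5.326977252960205)] [384.2940095  272.06287839]
ptr ang (np.float64(93.8618282261278), np.float64(0.9869272034655978)) 26.45
```

```bash
python3 -c "
from bench import *
print(finish_job())"
```

```text
the job is handed in; nothing more can be done
None
```

I handed the job in at about 26 s: the pin stands released in the tray, and the plate went one full clockwise turn, its dot measured within about 4° of the yellow pointer. Pressing read at most about 11 N, and the arm is clear of everything; no verdict came back, and I did not recheck the other bench items at the end.

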